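# Close a hot-air handpiece on its dowels and hold it pressed shut

### The job

Reassemble the hot-air handpiece: lay the heater barrel that stands upright on the bench on its side in the lower half of the handle held in the vice, its flange between the bulkhead and the ribs and its tube in the nose cradle pointing out of the nose, without dropping it, and let go of it. Then set the upper half of the handle over it, nose to nose, down on the two dowels until the halves meet all round. Finish while still holding it pressed shut with about 10 N, ready for the screws; leave everything else on the bench where it is.

Things in the scene. Friction and masses are not known exactly. Their poses are not given: they have to be found in the camera images.
- parting (a point): Lower half of the handle: open dark-grey plastic trough, 140 x 50 mm, 28 deep, held open side up in the vice (fixed, rigid). Point: centre of its rim plane, 58 mm above the bench. x runs along the handle to the nose (rim x = -70 to 70 mm), z up. A blower module rises 4 mm above the rim at x = -47 to -8. No part of the vice lies beside or under the barrel ahead of x = 70.
- flange_slot (a point): Where the middle of the barrel's outer flange face belongs: on the parting plane, y = 0, x = 14.3 mm of the lower half (axes as there). The slot for the 5 mm flange is 13.5 mm wide, between a full-width bulkhead and two side ribs, so 4.2 mm of play either way. Its floor is a 45 degree V that centres the flange.
- nose_cradle (a point): Middle of the nose cradle (x = 64 mm of the lower half, axes as there): a 45 degree V-notch 12 mm long through the nose wall, for the 22 mm tube, whose axis lies in the parting plane through this point.
- dowel_front (a point): Front steel dowel: foot centre, on the rim at (40, 18.8) mm of the lower half. 6 mm thick, 10 mm high, its top 4 mm tapering to 2.4 mm.
- dowel_rear (a point): Rear steel dowel, the same size: foot centre, on the rim at (-58, -15.5) mm of the lower half.
- vice: Low aluminium bench vice, fixed to the bench, carrying the lower half; origin on the bench under that half's centre, same axes. Jaws end 11 mm below the rim (x = -45 to 45, y to 50 mm either side); base and knob are lower and reach y = -100 mm.
- barrel_mid (a point): Heater barrel, loose, about 120 g: steel tube 22 mm in diameter, 116 long over all; 32 mm flange, 5 thick, at one end, then a 25 mm ceramic collar up to 20 mm from that end. Starts upright on the flange. Point: on the axis, half-way; z from flange to outlet. Centre of mass 31 mm towards the flange. Laid in place, z lies along the handle's x and 60 mm of tube stands out ahead of the nose.
- upper_grip (a point): Upper half of the handle, loose, about 90 g: dark-grey shell 140 x 50 mm, 30 high, upright sides (to 24 mm), lying open side down. Point: its centre, 15 mm above its rim. x to its nose (end with the tube notch; slots on top at the rear, keys nearer the nose), z up. Two 8 mm square dowel sockets, 14 deep, at (40, 18.8) and (-58, -15.5) mm. Closed: same axes as the lower half, 15 mm above point parting.
- flux_bottle: amber glass flux bottle, 36 mm thick, 75 mm high, standing upright; origin under its centre; to be left alone
- solder_spool: solder reel, 54 mm in diameter, 38 mm high; origin under its centre; to be left alone
- screwdriver: screwdriver lying on the bench, 170 mm long, x from handle to tip; to be left alone
- screw_dish: shallow steel screw dish, 68 mm wide, 18 mm high; origin under its centre; to be left alone
- spare_nozzle: spare stepped nozzle, 25 mm in diameter, 42 mm high, standing; origin under its centre; to be left alone
- tweezers: steel tweezers lying flat, 125 mm long along x, 6 mm high; to be left alone
- side_cutters: side cutters with orange grips lying flat, 135 mm long along x, 12 mm high; to be left alone
There are look-alikes about, which are no part of the job. What is shaped like the vice but orange is not meant.

How it is judged:
By the outcome, as a careful person would: the job done as asked, in the order asked, and still so for the second after the job is handed in, while the arm keeps its last pose, push and grip.
It also fails if it takes over 58 s, if anything falls off the work surface, if the arm or the gripper's body presses on something with over 40 N, if the wrist force passes 120 N, or if a joint passes its speed limit or range.

### The arm

A 6-joint arm with a two-finger parallel gripper is mounted at the origin on the work surface. World frame = base frame: x ahead of the robot, y to its left, z up, the work surface at z = 0. Lengths are in m, angles in rad, forces in N, time in s.
With the tool pointing down it reaches from about 0.35 to 0.975 m from the base axis. Payload 4.9 kg.
Tool frame: the origin (TCP) lies where the fingers leave the gripper's body, on its centre line; the fingertips stand 73 mm ahead of it and the grasp point (between the pads) lies 54 mm ahead of it; z points along the fingers, y is the direction in which the jaws open and shut (so a half turn about z gives the same grasp; the last joint's range is limited). The gripper opens to 85 mm and grips with 20 to 120 N. Pads are 22 mm wide; open, the fingers measure 114 mm over their backs; the gripper's body (76 mm by 85 mm) begins 54 mm behind the grasp point. The pads swing forward as they close: fully open they stand 13 mm farther back than shut.
Start: joints at [1.17, 0.053, 1.613, -0, 1.476, -0.119], TCP at [0.174, 0.6, 0.304] pointing down, gripper open.
Joint ranges: [-3.01, 3.01], [-1.01, 2.22], [0.06, 2.58], [-1.02, 4.17], [0.09, 2.62], [-3.14, 3.14]. Speed limits (rad/s): [2.57, 2.57, 3.14, 3.14, 3.14, 3.14].

### API

Orientations are given as a rotation vector (axis times angle).
In Python, from station import monitor, vision, workorder gives the robot as it stands.
- The arm moves only by the tool arm_command, never from a script. Its argument "rows" is text: rows parted by semicolons, each of 6 numbers parted by spaces: the shift along the world's x, y, z in mm, then the turn, a rotation vector about the world's x, y, z in degrees. In form: tx ty tz wx wy wz; .... A call has 1 to 12 rows; each row is the pose to reach, as a shift and turn from the pose measured when the call began; what a row does not reach only later rows make up. A row lasts 1/8 s, in which the tool goes at most 62.5 mm and 10.7 degrees, less where a joint would pass 70% of its speed; a pose out of reach is approached as far as the arm can. A call with a gripper value outside its range is refused whole. "jaw" is the opening, from 0 (shut) to 1 (fully open), set as the call begins (left out, the last holds). The fingers move at their own pace and stop on an object; "squeeze" is the grip in N (left out, the last holds). Time passes only in rows, so rows that repeat a pose let the fingers close. It gives the time, the measured TCP pose, the force and the opening at its end, in the units of the state.
- monitor.get_obs(): the state, without advancing time (a new reading comes with each control period).
- vision.get_image(name): name is "scene" or "top"; returns a dict with "frame" (480x640x3 uint8, red, green, blue), "vfov" (degrees; the focal length in pixels is half the picture's height over the tangent of half this angle, whatever the lens; pixels are square), "cx", "cy" (the principal point, pixels), "R" (3x3) and "t" (3): a world point X has camera coordinates R X + t. Camera axes: x right, y down, z forward; pixel columns grow to the right and rows downward; lengths in m; the calibration is good to about 2 mm. A picture is of the moment at which its call begins. There is no depth.
- workorder.finish_job(): hands the job in, once; it reports no verdict.
The state is a dict: "t": time; "q": joint angles; "dq": joint speeds; "effort": joint torques, N m; "tool_pos": TCP position; "tool_rot": TCP orientation; "contact_force": force on the tool from outside, world axes, zero at the start; "wrist_torque": the same for the moment, N m; "opening": finger opening in m.
Only numpy, scipy, OpenCV 4.12 (cv2) and the standard library are available. Lean on these libraries where they do the work, as an engineer would, in place of code of your own. Each camera call takes 0.05 s, during which the arm holds its last target. There are 200 camera calls.

## Working session

There is one attempt and no reset: what is moved stays moved. The work goes in short steps, Python scripts to look and compute and a tool call to move; the robot and the scene stay as the last step left them, time stands still between calls to the robot, and variables do not carry over. Pictures are saved under pics/ and viewed, about 8 in all and at most 12, crops included, and the job is handed in when it is done.

Besides the shell and the picture viewer there is one more tool, called after "Request:" by a JSON object that holds its "fn" and its "kwargs", one argument or row to a line. arm_command: Moves the arm, as the interface text tells. Its arguments: {"type":"object","properties":{"rows":{"type":"string"},"jaw":{"type":"number"},"squeeze":{"type":"number"}},"required":["rows"]}

```bash
mkdir -p pics; ls
cat > h.py <<'E'
from station import monitor, vision, workorder
import numpy as np, cv2, json
from scipy.spatial.transform import Rotation as Ro
def grab(name,fn=None):
    im=vision.get_image(name); 
    if fn: cv2.imwrite(f'pics/{fn}.png',im['frame'][:,:,::-1])
    np.savez(f'/tmp/{name}.npz',**im); return im
def load(name):
    d=np.load(f'/tmp/{name}.npz'); return {k:(d[k] if d[k].ndim else d[k].item()) for k in d}
def f(im): return 240/np.tan(np.radians(im['vfov'])/2)
def ray(im,u,v):
    R=np.array(im['R']);t=np.array(im['t'])
    d=R.T@np.array([(u-im['cx'])/f(im),(v-im['cy'])/f(im),1]); return -R.T@t,d
def plane(im,u,v,z):
    o,d=ray(im,u,v); return o+d*(z-o[2])/d[2]
def proj(im,X):
    c=np.array(im['R'])@np.array(X)+np.array(im['t']); return np.array([im['cx']+f(im)*c[0]/c[2],im['cy']+f(im)*c[1]/c[2]])
E
python3 - <<'E'
from h import *
for n in('scene','top'):
    im=grab(n,n+'0'); print(n,im['vfov'],im['cx'],im['cy'],np.round(im['R'],3).tolist(),np.round(im['t'],3),{k:v for k,v in im.items() if k not in('frame','R','t','vfov','cx','cy')})
print(monitor.get_obs())
E
```

```text
pics
scene 57.913874174295884 319.3732610449102 233.9599126307187 [[0.665, 0.747, -0.001], [0.407, -0.363, -0.838], [-0.626, 0.557, -0.546]] [-0.462 -0.127  1.393] {}
top 47.50060184894757 321.5374939809796 246.7120199957551 [[0.006, -1.0, 0.025], [-0.985, -0.01, -0.171], [0.171, -0.024, -0.985]] [0.085 0.56  1.269] {}
{'t': 0.1, 'q': array([ 1.17000328e+00,  5.32810414e-02,  1.61412136e+00, -5.60569927e-06,
        1.47602292e+00, -1.19018999e-01]), 'dq': array([-0.00065358, -0.00133369, -0.00514065, -0.000165  , -0.00130594,
        0.00016985]), 'effort': array([ 7.23921348e-04, -3.94903135e+01, -3.71365356e+01,  2.98999601e-05,
        3.88669461e-03,  1.61185966e-05]), 'tool_pos': array([0.17363372, 0.59995698, 0.30281303]), 'tool_rot': array([-4.41080471e-01, -3.11000314e+00,  2.78390418e-03]), 'contact_force': array([ 0.36607504,  0.53667188, -0.03300868]), 'wrist_torque': array([ 0.00964517, -0.03458499,  0.06180958]), 'opening': 0.08529794330805426}
```

View pics/scene0.png

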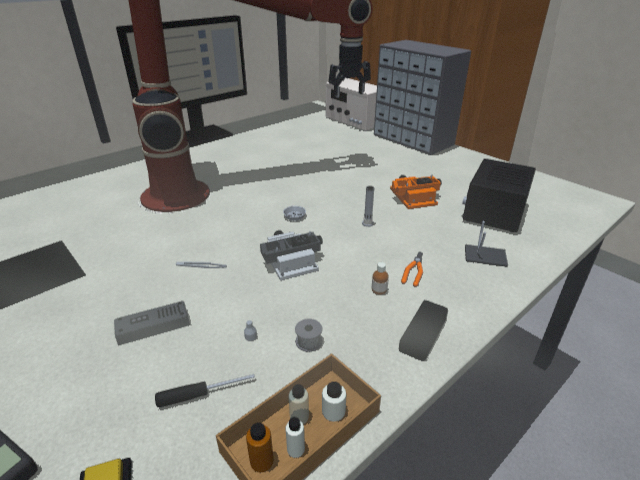

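View pics/top0.png

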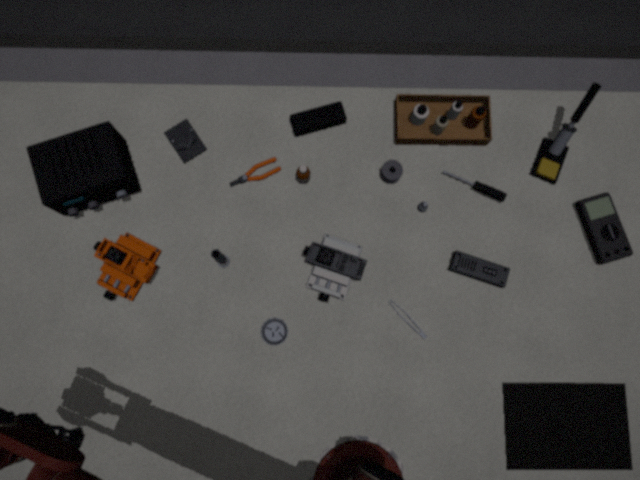

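```bash
cat >> h.py <<'E'
def mosaic(tiles,fn,size=(400,300)):
    # tiles: (im,u,v,halfwidth_px)
    out=[]
    for im,u,v,w in tiles:
        s=size[0]/(2*w); hh=w*size[1]/size[0]
        M=np.array([[s,0,-(u-w)*s],[0,s,-(v-hh)*s]])
        t=cv2.warpAffine(np.ascontiguousarray(im['frame'][:,:,::-1]),M,size,flags=cv2.INTER_CUBIC)
        out.append(np.clip(t.astype(float)*1.5,0,255).astype(np.uint8))
    rows=[np.hstack(out[i:i+2]) for i in range(0,len(out),2)]
    cv2.imwrite(f'pics/{fn}.png',np.vstack(rows))
E
python3 - <<'E'
from h import *
s=load('scene');t=load('top')
mosaic([(t,335,265,50),(t,479,268,50),(t,220,258,50),(s,291,250,50)],'m1')
E
```

```text
(no output)
```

View pics/m1.png

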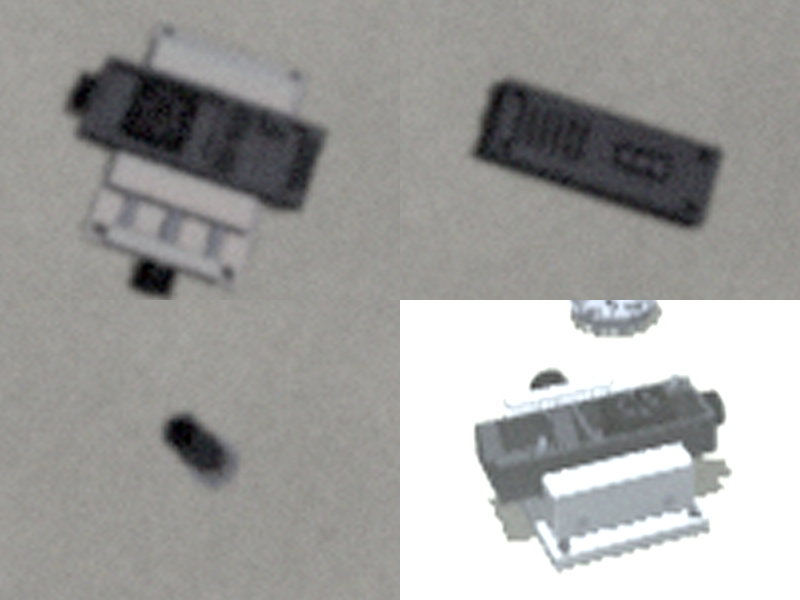

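```bash
cat > meas.py <<'E'
from h import *
def comp(im,u,v,w,thr,lo=0):
    g=im['frame'].astype(int); V=g.max(2); S=V-g.min(2)
    m=((V<thr)&(V>=lo)).astype(np.uint8); k=np.zeros_like(m); k[v-w:v+w,u-w:u+w]=1; m*=k
    n,l,st,c=cv2.connectedComponentsWithStats(m); 
    i=1+np.argmax(st[1:,4]); return (l==i).astype(np.uint8)
E
python3 - <<'E'
from meas import *
t=load('top');s=load('scene')
for n,im in(('top',t),('sc',s)): print(n,'cam',np.round(ray(im,0,0)[0],3), 'f',f(im))
g=t['frame'].max(2)
print(g[255:275,440:520:4]); print(g[235:285,300:372:4])
print('barrel');print(g[244:270,208:234])
print(s['frame'].max(2)[180:230:2,358:380:2])
E
```

```text
top cam [0.334 0.121 1.344] f 545.4337199412063
sc cam [ 1.231 -0.477  0.653] f 433.73995246192226
[[106 105 102  41  39  23  42  51  75 101  98 100 101 100 104 103 102 104
   99 100]
 [105 105 105  31  37  27  46  40  57  87 103 100 101 105 105 103 100 103
   99 100]
 [104 104 101  27  47  28  42  46  42  61  90 102 104 106 103 101 104 101
   98 102]
 [103 102  97  27  48  35  39  39  43  47  67  95 103 103 104 102 107 103
   99 100]
 [104  99  98  19  46  34  43  39  40  46  50  77 100 105 102 102  98 101
   98 102]
 [103 103  93  23  46  39  38  35  41  43  46  58  84 103 101  97 100  99
  102 101]
 [106 102  95  27  51  36  43  38  22  33  51  41  61  92 101 102 103  99
   97 102]
 [103 104  91  24  42  40  35  31  23  31  47  44  49  73  96 101 102 103
   99  98]
 [106 103  91  25  50  37  34  31  28  30  47  40  45  47  76  93 102  99
  101 100]
 [108 106  91  28  46  39  30  22  36  36  48  46  44  43  55  82 101  99
   99 103]
 [108 107  79  31  37  36  30  29  36  38  43  44  45  38  43  62  92  98
  100 101]
 [108 105  69  34  22  45  34  31  33  41  50  33  43  48  42  46 
[... 7768 characters left out ...]
 197 195 190 100 106 106 100 195 202 204]
 [196 198 199 189 103 109 104 109 195 199 201]
 [196 195 195 189 105 110 106 108 198 198 197]
 [195 194 196 191 104 109 104 110 195 200 199]
 [198 199 199 191 105 111 106 120 197 197 194]
 [195 194 196 159 105 108 107 128 198 197 196]
 [195 198 197 160 108 107 103 149 196 196 197]
 [196 195 199 105 108 106  93 137 198 197 193]
 [198 200 196 120 102  90  67 149 197 194 196]
 [197 197 196 147 107 106  89 152 197 196 194]
 [196 198 186 116 122 128 114 149 197 197 197]
 [198 196 150 116 125 122 120  97 155 197 200]
 [196 197 136 136 140 145 136  95 115 199 201]
 [196 197 195 156 144 133 144 178 197 198 197]
 [197 194 195 195 190 196 199 199 199 201 198]]
```

```bash
cat >> meas.py <<'E'
def side_lines(im,c,ang,L,W,trim=0.7,rng=9):
    """subpixel lines on the 4 sides of a rotated dark rect. returns dict name->(p,dir)"""
    V=cv2.GaussianBlur(im['frame'].max(2).astype(np.float32),(3,3),0)
    a=np.array([np.cos(ang),np.sin(ang)]); b=np.array([-a[1],a[0]]); out={}
    for nm,n,t,h,l in(('+a',a,b,L/2,W),('-a',-a,b,L/2,W),('+b',b,a,W/2,L),('-b',-b,a,W/2,L)):
        P=[]
        for s in np.linspace(-trim*l/2,trim*l/2,25):
            d=np.arange(-rng,rng+.01,.25); q=np.array(c)+np.outer(d+h,n)+s*t
            p=cv2.remap(V,q[:,0].astype(np.float32)[None],q[:,1].astype(np.float32)[None],cv2.INTER_LINEAR)[0]
            i=np.argmax(np.gradient(cv2.GaussianBlur(p[None],(5,1),1)[0])); P.append(q[i])
        P=np.array(P,np.float32)
        r=(P-np.median(P,0))@n; sl=np.polyfit(np.arange(25),r,1); k=abs(r-np.polyval(sl,np.arange(25)))<1.2
        vx,vy,x,y=cv2.fitLine(P[k],cv2.DIST_HUBER,0,.01,.01).ravel(); out[nm]=(np.array([x,y]),np.array([vx,vy]),k.sum())
    return out
def wl(im,l,z):
    A=plane(im,*(l[0]-15*l[1]),z)[:2];B=plane(im,*(l[0]+15*l[1]),z)[:2]; return A,(B-A)/np.linalg.norm(B-A)
def inter(l1,l2):
    (A,d),(B,e)=l1,l2; s=np.linalg.solve(np.array([d,-e]).T,B-A); return A+s[0]*d
def dist(l,p): d=l[1]; v=p-l[0]; return abs(d[0]*v[1]-d[1]*v[0])*1000
E
python3 - <<'E'
from meas import *
t=load('top');s=load('scene')
for nm,u,v,zs in(('upper',479,268,(.024,0,0,.024)),('lower',335,263,(.058,.058,.047,.058))):
    m=comp(t,u,v,45,68); m=cv2.morphologyEx(m,cv2.MORPH_OPEN,np.ones((7,7)))
    r=cv2.minAreaRect(cv2.findContours(m,0,2)[0][0]); print(nm,r)
    (cx,cy),(w,h),a=r
    if w<h: w,h,a=h,w,a-90
    a=np.radians(a)
    if np.cos(a)<0:a+=np.pi
    L=side_lines(t,(cx,cy),a,w,h)
    W={k:wl(t,L[k],z) for k,z in zip(('+a','-a','+b','-b'),zs)}
    for k in W: print(k,L[k][2],'dir',np.degrees(np.arctan2(*W[k][1][::-1])).round(2))
    c=[inter(W[i],W[j]) for i in('+a','-a') for j in('+b','-b')]; ce=np.mean(c,0)
    print('center',ce.round(4),'width',dist(W['+b'],W['-b'][0]),'len',dist(W['+a'],W['-a'][0]))
print('barrel top',plane(t,216,254.5,.116).round(4),'scene axis',plane(s,369.3,186.5,.116).round(4),plane(s,368.5,221,0.0).round(4))
for n,u,v in(('scene',291,250),):pass
E
```

```text
upper ((478.5500183105469, 268.8500061035156), (60.399497985839844, 21.50348663330078), 18.434947967529297)
+a 25 dir -18.03
-a 25 dir -16.96
+b 25 dir -108.19
-b 25 dir -108.17
center [ 0.5133 -0.3001] width 49.27278362078157 len 140.6400433556821
lower ((333.4365539550781, 260.2528076171875), (63.002540588378906, 23.12452507019043), 19.290042877197266)
+a 25 dir -19.34
-a 7 dir -25.44
+b 25 dir -108.85
-b 25 dir -107.85
center [0.5257 0.0612] width 51.22297286392469 len 154.53871338195108
barrel top [0.5265 0.3308 0.116 ] scene axis [0.5278 0.3316 0.116 ] [0.5246 0.3422 0.    ]
```

Run:
```python
from meas import *
t=load('top')
c=[plane(t,*p,.058)[:2] for p in((311.2,242.5),(304.5,261),(366.7,260),(360,279.5))]
print(np.round(c,4),np.mean(c,0).round(4),np.linalg.norm(c[0]-c[2]),np.linalg.norm(c[0]-c[1]))
L=side_lines(t,(334.5,260.8),np.radians(18.5),60,21.5,trim=.8)
for rngk in(1,):
    Ln=side_lines(t,(335.5,261),np.radians(18.5),59,21,trim=.85,rng=4)
for L in(L,Ln):
    W={k:wl(t,L[k],z) for k,z in zip(('+a','-a','+b','-b'),(.058,.058,.047,.058))}
    yaw=np.radians(-108.4);x=np.array([np.cos(yaw),np.sin(yaw)]);y=np.array([-x[1],x[0]])
    for k in W: print(k,L[k][0].round(1),L[k][2],np.degrees(np.arctan2(*W[k][1][::-1])).round(2),'x,y of mid',(W[k][0]@x).round(4),(W[k][0]@y).round(4), 'mid',((W[k][0]+0.033*W[k][1])@y).round(4))
p=np.array([.5133,-.3001]); print('upper',p@x,p@y)
```

```text
[[ 0.5669  0.1148]
 [ 0.522   0.1304]
 [ 0.5258 -0.0181]
 [ 0.4789 -0.0018]] [0.5234 0.0563] 0.13912694187689564 0.04753909632485905
+a [362.8 271.6] 25 -18.54 x,y of mid -0.1491 0.4391 mid 0.4721
-a [305.  246.8] 4 -25.13 x,y of mid -0.3028 0.4512 mid 0.4839
+b [332.8 271.6] 25 -109.04 x,y of mid -0.2526 0.4538 mid 0.4534
-b [342.4 251.6] 25 -108.35 x,y of mid -0.246 0.505 mid 0.5051
+a [363. 271.] 25 -18.65 x,y of mid -0.1492 0.4407 mid 0.4737
-a [303.4 253. ] 6 -19.47 x,y of mid -0.2979 0.4355 mid 0.4685
+b [336.6 272.9] 25 -108.79 x,y of mid -0.2429 0.4535 mid 0.4533
-b [338.3 250.1] 25 -108.26 x,y of mid -0.2566 0.5052 mid 0.5053
upper 0.12273504042956564 0.5817843327649456
```

```bash
cat > ik.py <<'E'
import numpy as np
from scipy.spatial.transform import Rotation as Ro
R0=Ro.from_euler('z',90,degrees=True)
def ori(q): return Ro.from_euler('ZYZYZ',[q[0],q[1]+q[2],q[3],q[4],q[5]]) if 0 else Ro.from_euler('z',q[0])*Ro.from_euler('y',q[1]+q[2])*Ro.from_euler('z',q[3])*Ro.from_euler('y',q[4])*Ro.from_euler('z',q[5])*R0
def wrist(R,q1,A):
    M=(Ro.from_euler('z',q1)*Ro.from_euler('y',A)).inv()*R*R0.inv()
    e=M.as_euler('ZYZ'); return e, np.array([e[0]+np.pi,-e[1],e[2]+np.pi])
def frame(z,y):
    z=np.array(z)/np.linalg.norm(z); y=np.array(y)-np.dot(y,z)*z; y/=np.linalg.norm(y); return Ro.from_matrix(np.array([np.cross(y,z),y,z]).T)
yaw=np.radians(-108.4); n=np.array([np.cos(yaw),np.sin(yaw),0]); h=np.array([n[1]*-1,n[0],0])*1.0
Z=np.array([0,0,1.])
E
python3 - <<'E'
from ik import *
from h import monitor
o=monitor.get_obs(); print((ori(o['q']).inv()*Ro.from_rotvec(o['tool_rot'])).magnitude())
w=lambda e:np.round((e+np.pi)%(2*np.pi)-np.pi,2)
for adeg in(30,45,60):
    a=np.radians(adeg)
    for az in(60,90,120):
        u=np.array([np.cos(np.radians(az)),np.sin(np.radians(az)),0]); zt=np.cos(a)*u-np.sin(a)*Z
        y=np.cross(Z,u)  # jaw
        # barrel frame mapping: Z->n, u->-Z
        B0=np.array([u,np.cross(Z,u),Z]).T; B1=np.array([-Z,np.cross(n,-Z),n]).T
        T=Ro.from_matrix(B1@B0.T)
        print(adeg,az,'turn',np.degrees(T.magnitude()).round())
        for sg in(1,-1):
            Rs=frame(zt,sg*y);Re=T*Rs
            print('  ',sg,'start',[w(e).tolist() for e in wrist(Rs,.4,1.85)],'end',[w(e).tolist() for e in wrist(Re,-.25,2.2)])
print('upper',[[w(e).tolist() for e in wrist(frame(-Z,s*h),q1,1.9)] for q1 in(-.5,.1) for s in(1,-1)])
E
```

```text
8.72369150605606e-16
30 60 turn 172.0
   1 start [[1.06, 0.64, -2.9], [-2.08, -0.64, 0.24]] end [[0.63, 1.0, -0.29], [-2.51, -1.0, 2.85]]
   -1 start [[1.06, 0.64, 0.24], [-2.08, -0.64, -2.9]] end [[0.63, 1.0, 2.85], [-2.51, -1.0, -0.29]]
30 90 turn 167.0
   1 start [[1.12, 1.09, 3.08], [-2.02, -1.09, -0.06]] end [[0.63, 1.0, -0.29], [-2.51, -1.0, 2.85]]
   -1 start [[1.12, 1.09, -0.06], [-2.02, -1.09, 3.08]] end [[0.63, 1.0, 2.85], [-2.51, -1.0, -0.29]]
30 120 turn 146.0
   1 start [[1.04, 1.54, 2.84], [-2.11, -1.54, -0.3]] end [[0.63, 1.0, -0.29], [-2.51, -1.0, 2.85]]
   -1 start [[1.04, 1.54, -0.3], [-2.11, -1.54, 2.84]] end [[0.63, 1.0, 2.85], [-2.51, -1.0, -0.29]]
45 60 turn 172.0
   1 start [[0.68, 0.74, -2.6], [-2.46, -0.74, 0.54]] end [[0.92, 1.1, -0.44], [-2.23, -1.1, 2.71]]
   -1 start [[0.68, 0.74, 0.54], [-2.46, -0.74, -2.6]] end [[0.92, 1.1, 2.71], [-2.23, -1.1, -0.44]]
45 90 turn 167.0
   1 start [[0.82, 1.09, -3.06], [-2.32, -1.09, 0.08]] end [[0.92, 1.1, -0.44], [-2.23, -1.1, 2.71]]
   -1 start [[0.82, 1.09, 0.08], [-2.32, -1.09, -3.06]] end [[0.92, 1.1, 2.71], [-2.23
[... 378 characters left out ...]
74], [-2.75, -0.9, -2.4]] end [[1.17, 1.22, 2.6], [-1.97, -1.22, -0.54]]
60 90 turn 167.0
   1 start [[0.53, 1.13, -2.93], [-2.61, -1.13, 0.21]] end [[1.17, 1.22, -0.54], [-1.97, -1.22, 2.6]]
   -1 start [[0.53, 1.13, 0.21], [-2.61, -1.13, -2.93]] end [[1.17, 1.22, 2.6], [-1.97, -1.22, -0.54]]
60 120 turn 146.0
   1 start [[0.53, 1.39, 2.89], [-2.61, -1.39, -0.25]] end [[1.17, 1.22, -0.54], [-1.97, -1.22, 2.6]]
   -1 start [[0.53, 1.39, -0.25], [-2.61, -1.39, 2.89]] end [[1.17, 1.22, 2.6], [-1.97, -1.22, -0.54]]
upper [[[0.0, 1.24, -0.18], [-3.14, -1.24, 2.96]], [[0.0, 1.24, 2.96], [-3.14, -1.24, -0.18]], [[0.0, 1.24, 0.42], [-3.14, -1.24, -2.72]], [[0.0, 1.24, -2.72], [-3.14, -1.24, 0.42]]]
```

```bash
cat >> ik.py <<'E'
from station import monitor
def rel(pos,R,N=1):
    o=monitor.get_obs(); R1=Ro.from_rotvec(o['tool_rot']); w=np.degrees((R*R1.inv()).as_rotvec()); d=(np.array(pos)-o['tool_pos'])*1000
    print('shift',d.round(1),'turn',w.round(1),'mag',np.linalg.norm(w).round(1)); return d,w
def U(az): return np.array([np.cos(np.radians(az)),np.sin(np.radians(az)),0])
a=np.radians(45); u=U(60); zs=np.cos(a)*u-np.sin(a)*Z
Rs=frame(zs,np.cross(Z,u))
B0=np.array([u,np.cross(Z,u),Z]).T; B1=np.array([-Z,np.cross(n,-Z),n]).T
T=Ro.from_matrix(B1@B0.T); Re=T*Rs
E
python3 - <<'E'
from ik import *
G=np.array([.527,.331,.088])
rel(G-.054*zs-.09*zs+[0,0,.06],Rs)
rel(G-.054*zs,Rs)
E
```

```text
shift [ 302.5 -357.1  -53. ] turn [ 18.2 -44.8  72. ] mag 86.7
shift [ 334.3 -302.  -176.6] turn [ 18.2 -44.8  72. ] mag 86.7
```

Request:
{"fn": "arm_command", "kwargs": {
  "rows": "25 -30 0 1.5 -3.7 6; 50 -60 0 3 -7.5 12; 76 -89 -5 4.5 -11.2 18; 101 -119 -10 6 -15 24; 126 -149 -15 7.6 -18.7 30; 151 -179 -20 9.1 -22.4 36; 176 -208 -25 10.6 -26 42; 202 -238 -30 12.1 -30 48; 227 -268 -35 13.6 -33.6 54; 252 -298 -42 15.2 -37.3 60; 277 -327 -48 16.7 -41 66; 302 -357 -53 18.2 -44.8 72",
  "jaw": 1
}}

```text
t: 1.6
tool_pos: [0.4657, 0.2547, 0.2504]
tool_rot: [-1.175, 2.143, 0.494]
contact_force: [0.0, 1.0, -0.4]
opening: 0.0854
```

Run:
```python
from ik import *
from h import *
G=np.array([.527,.331,.088])
rel(G-.054*zs-.05*zs,Rs)
print(monitor.get_obs()['q'].round(2))
```

```text
shift [ 24.6  12.6 -88.9] turn [ 0.8 -1.9  2. ] mag 2.9
[ 0.15 -0.4   2.19  0.72  0.95 -2.74]
```

Request:
{"fn": "arm_command", "kwargs": {
  "rows": "6 3 -22 0.4 -1 1; 12 6 -44 0.8 -1.9 2; 18 9 -66 0.8 -1.9 2; 25 13 -89 0.8 -1.9 2; 25 13 -89 0.8 -1.9 2"
}}

```text
t: 2.22
tool_pos: [0.4893, 0.2676, 0.1587]
tool_rot: [-1.207, 2.096, 0.504]
contact_force: [0.7, -0.4, -0.3]
opening: 0.0856
```

Run:
```python
from ik import *
from h import *
s=grab('scene');t=grab('top')
mosaic([(s,369,190,50),(t,216,258,50)],'m2')
o=monitor.get_obs();R=Ro.from_rotvec(o['tool_rot']).as_matrix();p=o['tool_pos']
G=np.array([.527,.331,.088])
print(o['q'].round(2),'grasp pt',(p+.054*R[:,2]).round(4), 'err to G along tool',(R.T@(G-p)*1000).round(1))
for im,c in((s,(369,190)),(t,(216,258))):
    for X in(p,p+.073*R[:,2],G): print((proj(im,X)).round(1), ((proj(im,X)-np.array(c))*4+[200,150]).round())
```

```text
[ 0.16 -0.17  2.19  0.89  0.79 -3.01] grasp pt [0.5096 0.3008 0.1234] err to G along tool [  0.4  -0.  103.6]
[343.5 173.6] [98. 84.]
[361.3 189.2] [169. 147.]
[368.3 195.6] [197. 172.]
[241.  267.8] [300. 189.]
[224.3 259.4] [233. 156.]
[217.9 256.2] [208. 143.]
```

View pics/m2.png

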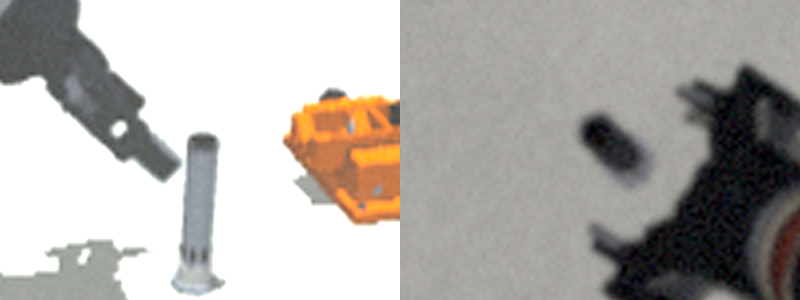

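Run:
```python
from ik import *
G=np.array([.527,.331,.088])
for az in(60,40,30):
  for ad in(45,):
    u=U(az);a=np.radians(ad);z=np.cos(a)*u-np.sin(a)*Z;R=frame(z,np.cross(Z,u))
    for A in(2.05,2.25): print(az,ad,A,[e.round(2).tolist() for e in wrist(R,.25,A)][0])
u=U(40);z=np.cos(a)*u-np.sin(a)*Z;R=frame(z,np.cross(Z,u))
rel(G-.054*z-.05*z,R);rel(G-.054*z,R)
```

```text
60 45 2.05 [0.9, 0.7, -2.97]
60 45 2.25 [1.13, 0.59, 3.03]
40 45 2.05 [0.74, 0.47, -2.58]
40 45 2.25 [1.12, 0.35, -2.99]
30 45 2.05 [0.55, 0.38, -2.28]
30 45 2.25 [1.0, 0.23, -2.76]
shift [-19.9  16.   -0. ] turn [ -0.1  -0.  -20. ] mag 20.0
shift [  7.2  38.7 -35.4] turn [ -0.1  -0.  -20. ] mag 20.0
```

Run:
```python
from ik import *
for ad in(50,60,70):
  a=np.radians(ad)
  for az in(60,45,30):
    u=U(az);z=np.cos(a)*u-np.sin(a)*Z;R=frame(z,np.cross(Z,u))
    B0=np.array([u,np.cross(Z,u),Z]).T;Rend=Ro.from_matrix(B1@B0.T)*R
    print(ad,az,[wrist(R,.3,A)[0].round(2).tolist() for A in(2.0,2.2)],'end',[wrist(Rend,-.3,A)[0].round(2).tolist() for A in(2.0,2.4)])
```

```text
50 60 [[0.72, 0.73, -2.77], [0.91, 0.59, -3.0]] end [[0.92, 1.28, -0.33], [1.07, 1.06, -0.69]]
50 45 [[0.58, 0.58, -2.45], [0.81, 0.43, -2.72]] end [[0.92, 1.28, -0.33], [1.07, 1.06, -0.69]]
50 30 [[0.32, 0.48, -2.03], [0.52, 0.29, -2.24]] end [[0.92, 1.28, -0.33], [1.07, 1.06, -0.69]]
60 60 [[0.49, 0.8, -2.6], [0.61, 0.63, -2.76]] end [[1.09, 1.34, -0.37], [1.21, 1.18, -0.75]]
60 45 [[0.37, 0.7, -2.29], [0.49, 0.52, -2.43]] end [[1.09, 1.34, -0.37], [1.21, 1.18, -0.75]]
60 30 [[0.19, 0.64, -1.92], [0.26, 0.44, -2.0]] end [[1.09, 1.34, -0.37], [1.21, 1.18, -0.75]]
70 60 [[0.3, 0.9, -2.48], [0.36, 0.71, -2.57]] end [[1.26, 1.41, -0.4], [1.34, 1.3, -0.79]]
70 45 [[0.22, 0.84, -2.18], [0.27, 0.65, -2.25]] end [[1.26, 1.41, -0.4], [1.34, 1.3, -0.79]]
70 30 [[0.11, 0.8, -1.85], [0.13, 0.6, -1.89]] end [[1.26, 1.41, -0.4], [1.34, 1.3, -0.79]]
```

```bash
sed -i 's/radians(45); u=U(60)/radians(60); u=U(50)/' ik.py
python3 - <<'E'
from ik import *
G=np.array([.527,.331,.088])
print(zs);rel(G-.054*zs-.05*zs,Rs);rel(G-.054*zs,Rs)
E
```

```text
[ 0.3213938   0.38302222 -0.8660254 ]
shift [ 3.1 23.4 16.5] turn [-12.4   8.6  -9.9] mag 18.0
shift [ 19.1  42.6 -26.8] turn [-12.4   8.6  -9.9] mag 18.0
```

Request:
{"fn": "arm_command", "kwargs": {
  "rows": "1 12 20 -6 4.3 -5; 3 24 17 -12.4 8.6 -9.9; 3 24 17 -12.4 8.6 -9.9; 8 29 3 -12.4 8.6 -9.9; 12 34 -8 -12.4 8.6 -9.9; 16 39 -19 -12.4 8.6 -9.9; 19 43 -27 -12.4 8.6 -9.9; 19 43 -27 -12.4 8.6 -9.9; 19 43 -27 -12.4 8.6 -9.9",
  "jaw": 1
}}

```text
t: 3.45
tool_pos: [0.5097, 0.3107, 0.1347]
tool_rot: [-1.121, 2.403, 0.3]
contact_force: [-0.0, -0.1, -0.5]
opening: 0.0854
```

Run:
```python
from ik import *
o=monitor.get_obs();R=Ro.from_rotvec(o['tool_rot']).as_matrix();p=o['tool_pos']
print(o['q'].round(2),'G err in tool',(R.T@(np.array([.527,.331,.088])-p)*1000).round(1))
```

```text
[ 0.33 -0.03  2.05  0.41  0.71 -2.37] G err in tool [ 0.2 -0.2 53.8]
```

Request:
{"fn": "arm_command", "kwargs": {
  "rows": "0 0 0 0 0 0; 0 0 0 0 0 0; 0 0 0 0 0 0; 0 0 0 0 0 0; 0 0 0 0 0 0; 0 0 0 0 0 0; 0 0 0 0 0 0; 0 0 0 0 0 0",
  "jaw": 0,
  "squeeze": 80
}}

```text
t: 4.45
tool_pos: [0.5098, 0.3108, 0.1349]
tool_rot: [-1.121, 2.403, 0.3]
contact_force: [-0.6, -0.4, 2.5]
opening: 0.0204
```

Run:
```python
from ik import *
P=np.array([.5243,.0564,.058]); G1=P+.102*n
ze=Re.as_matrix()[:,2]; print('ze',ze,'Gend',G1)
T1=G1-.054*ze
d,w=rel(T1+[0,0,.1],Re)
o=monitor.get_obs();R1=Ro.from_rotvec(o['tool_rot'])
for f in np.linspace(0,1,7):
    R=Ro.from_rotvec(np.radians(w*f))*R1; b=(R*R1.inv()).apply(Z)
    print(f.round(2),wrist(R,.33-.6*f,2.02+.1*f)[0].round(2),'barrel z',b.round(2))
```

```text
ze [ 0.27336008  0.82175073 -0.5       ] Gend [ 0.4921038  -0.04038535  0.058     ]
shift [ -32.4 -395.5   50.1] turn [  57.3  102.6 -115.5] mag 164.8
0.0 [ 0.41  0.7  -2.37] barrel z [0. 0. 1.]
0.17 [ 0.53  0.86 -2.09] barrel z [ 0.26 -0.21  0.94]
0.33 [ 0.66  1.   -1.81] barrel z [ 0.41 -0.47  0.78]
0.5 [ 0.79  1.12 -1.5 ] barrel z [ 0.41 -0.72  0.56]
0.67 [ 0.92  1.21 -1.18] barrel z [ 0.26 -0.91  0.32]
0.83 [ 1.04  1.26 -0.83] barrel z [-0.   -0.99  0.12]
1.0 [ 1.13  1.27 -0.47] barrel z [-0.32 -0.95  0.  ]
```

Request:
{"fn": "arm_command", "kwargs": {
  "rows": "0 0 30 0 0 0; 0 0 70 0 0 0; 0 0 110 0 0 0; 0 0 140 0 0 0; -2 -20 150 3 5 -6; -4 -45 150 6.5 11.7 -13.1; -6 -70 150 10.1 18.2 -20.4; -8 -97 150 13.8 24.8 -27.9; -10 -123 150 17.6 31.4 -35.4; -12 -148 150 21.2 38 -42.8; -14 -173 150 24.9 44.6 -50.2; -16 -198 150 28.6 51.3 -57.8"
}}

```text
t: 5.95
tool_pos: [0.4934, 0.1118, 0.284]
tool_rot: [-0.607, -2.812, -1.046]
contact_force: [-0.5, -0.1, -1.2]
opening: 0.0201
```

Run:
```python
from ik import *
P=np.array([.5243,.0564,.058]); G1=P+.102*n
ze=Re.as_matrix()[:,2]
rel(G1-.054*ze+[0,0,.1],Re); o=monitor.get_obs();print(o['q'].round(2),o['contact_force'],o['opening'])
```

```text
shift [ -16.1 -196.6  -99. ] turn [ 28.6  51.  -57.6] mag 82.1
[-0.2  -0.25  2.01  0.7   1.49 -1.44] [-0.517048   -0.06222361 -1.1629386 ] 0.020104137310553303
```

Request:
{"fn": "arm_command", "kwargs": {
  "rows": "-2 -22 0 3 5.5 -6.2; -4 -44 0 6.4 11.3 -12.8; -6 -66 -5 9.6 17 -19.2; -8 -88 -10 12.7 22.7 -25.6; -10 -110 -20 15.9 28.3 -32; -12 -132 -30 19.1 34 -38.4; -14 -154 -40 22.2 39.7 -44.8; -15 -176 -50 25.4 45.3 -51.2; -16 -197 -60 28.6 51 -57.6; -16 -197 -60 28.6 51 -57.6; -16 -197 -60 28.6 51 -57.6"
}}

```text
t: 7.32
tool_pos: [0.4773, -0.0849, 0.2239]
tool_rot: [-1.871, -1.351, -1.079]
contact_force: [-0.4, 0.3, -1.1]
opening: 0.0206
```

Run:
```python
from ik import *
from h import *
P=np.array([.5243,.0564,.058]); G1=P+.102*n
ze=Re.as_matrix()[:,2]
rel(G1-.054*ze+[0,0,.04],Re); o=monitor.get_obs();print(o['q'].round(2),o['contact_force'],o['opening'])
s=grab('scene');t=grab('top'); 
g=o['tool_pos']+.054*Ro.from_rotvec(o['tool_rot']).as_matrix()[:,2]
for im,c in((s,(291,215)),(t,(340,255))):
    print([((proj(im,X)-np.array(c))*4+[200,150]).round() for X in(g-.088*n,g,g+.028*n,P)])
mosaic([(s,291,215,50),(t,340,255,50)],'m3')
```

```text
shift [  0.    0.1 -98.9] turn [ 0.  -0.  -0.1] mag 0.1
[-0.7  -0.07  2.06  0.94  1.66 -0.55] [-0.39108511  0.26471367 -1.10045482] 0.020562195620913
[array([164.,  57.]), array([13., 87.]), array([-37.,  96.]), array([197., 255.])]
[array([220., 142.]), array([377., 195.]), array([427., 212.]), array([182., 171.])]
```

View pics/m3.png

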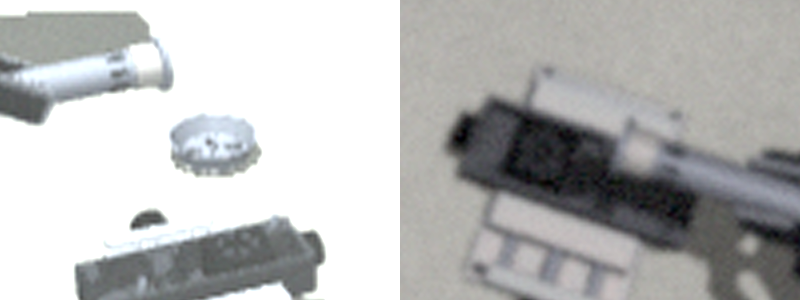

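Request:
{"fn": "arm_command", "kwargs": {
  "rows": "0 0 -30 0 0 0; 0 0 -60 0 0 0; 0 0 -90 0 0 0; 0 0 -110 0 0 0; 0 0 -120 0 0 0; 0 0 -126 0 0 0; 0 0 -130 0 0 0; 0 0 -134 0 0 0; 0 0 -134 0 0 0"
}}

```text
t: 8.55
tool_pos: [0.478, -0.085, 0.0906]
tool_rot: [-1.871, -1.352, -1.081]
contact_force: [1.4, 0.0, -1.5]
opening: 0.0202
```

Run:
```python
from ik import *
from h import *
P=np.array([.5243,.0564,.058]); G1=P+.102*n
ze=Re.as_matrix()[:,2]
rel(G1-.054*ze,Re); o=monitor.get_obs();print(o['q'].round(2),o['contact_force'],o['wrist_torque'],o['opening'])
s=grab('scene');t=grab('top'); 
g=o['tool_pos']+.054*Ro.from_rotvec(o['tool_rot']).as_matrix()[:,2]
for im,c in((s,(285,248)),(t,(340,262))):
    print([((proj(im,X)-np.array(c))*4+[200,150]).round() for X in(g-.088*n,g,g+.028*n,P)])
mosaic([(s,285,248,50),(t,340,262,50)],'m4')
```

```text
shift [-0.7  0.2 -5.6] turn [ 0.1  0.1 -0.1] mag 0.1
[-0.7   0.19  2.08  0.94  1.49 -0.77] [ 1.3679565   0.00255359 -1.45451512] [-0.73008929  0.12684323 -0.29767851] 0.02022376825739525
[array([199., 121.]), array([ 59., 154.]), array([ 13., 165.]), array([221., 123.])]
[array([205., 148.]), array([346., 196.]), array([391., 211.]), array([182., 143.])]
```

View pics/m4.png

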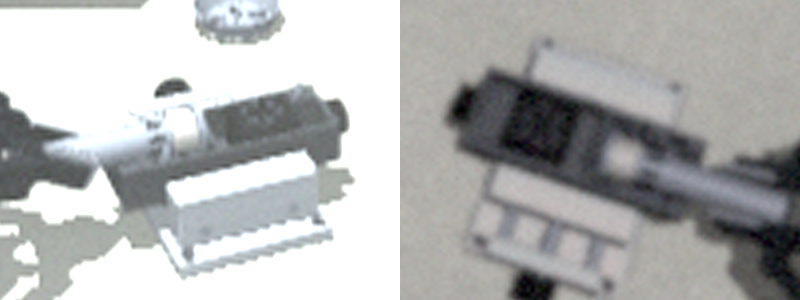

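Request:
{"fn": "arm_command", "kwargs": {
  "rows": "0 0 -1.5 0 0 0; 0 0 -3 0 0 0; 0 0 -4.5 0 0 0; 0 0 -5.5 0 0 0; 0 0 -5.5 0 0 0; 0 0 -5.5 0 0 0"
}}

```text
t: 9.4
tool_pos: [0.4793, -0.0855, 0.0869]
tool_rot: [-1.87, -1.352, -1.086]
contact_force: [3.6, -0.6, 5.9]
opening: 0.0202
```

Request:
{"fn": "arm_command", "kwargs": {
  "rows": "0.6 -0.2 0 0 0 0; 1.2 -0.4 0 0 0 0; 1.2 -0.4 -1 0 0 0; 1.2 -0.4 -2 0 0 0; 1.2 -0.4 -2 0 0 0; 1.2 -0.4 -2 0 0 0"
}}

```text
t: 10.15
tool_pos: [0.4801, -0.0857, 0.0863]
tool_rot: [-1.864, -1.352, -1.087]
contact_force: [-6.8, -3.7, 11.4]
opening: 0.0201
```

Request:
{"fn": "arm_command", "kwargs": {
  "rows": "-0.4 0 0.8 0 0 0; -0.4 0 0.8 0 0 0; -0.4 0 0.8 0 0 0"
}}

```text
t: 10.52
tool_pos: [0.4797, -0.0858, 0.0869]
tool_rot: [-1.865, -1.352, -1.087]
contact_force: [0.7, -1.0, 1.2]
opening: 0.0202
```

Request:
{"fn": "arm_command", "kwargs": {
  "rows": "0 0 0 0 0 0; 0 0 0 0 0 0; 0 0 0 0 0 0; 0 0 0 0 0 0; 0 0 0 0 0 0",
  "jaw": 0.6
}}

```text
t: 11.15
tool_pos: [0.4797, -0.0857, 0.0868]
tool_rot: [-1.864, -1.352, -1.087]
contact_force: [-0.6, -0.6, -0.9]
opening: 0.0513
```

Run:
```python
from h import *
s=grab('scene');t=grab('top'); print(monitor.get_obs()['contact_force'],monitor.get_obs()['opening'])
mosaic([(s,285,248,50),(t,340,262,50)],'m5')
```

```text
[-0.45505354 -0.12864295 -0.4913735 ] 0.05155953689595588
```

View pics/m5.png

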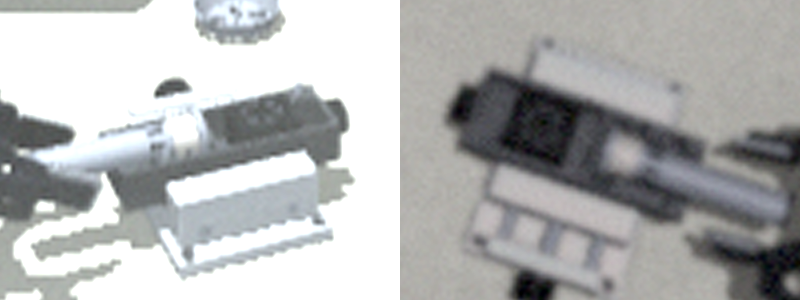

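Request:
{"fn": "arm_command", "kwargs": {
  "rows": "-5 -16 10 0 0 0; -14 -41 25 0 0 0; -25 -74 45 0 0 0; -30 -90 60 0 0 0; -32 -95 90 0 0 0; -32 -95 140 0 0 0; -32 -95 180 0 0 0; -32 -95 180 0 0 0"
}}

```text
t: 12.25
tool_pos: [0.4484, -0.1828, 0.2713]
tool_rot: [-1.868, -1.36, -1.091]
contact_force: [0.7, -0.6, -0.2]
opening: 0.0514
```

```bash
cat >> ik.py <<'E'
yu=np.radians(-108.2); nu=np.array([np.cos(yu),np.sin(yu),0]); Ru=frame(-Z,[-nu[1],nu[0],0])
E
python3 - <<'E'
from ik import *
rel([.5133,-.3001,.18],Ru); print(monitor.get_obs()['q'].round(2));
E
```

```text
shift [  64.9 -117.3  -91.3] turn [-56.9  19.4  -0.3] mag 60.1
[-0.88 -0.06  1.96  0.87  1.84 -0.59]
```

Request:
{"fn": "arm_command", "kwargs": {
  "rows": "8 -14 0 -7.1 2.4 0; 16 -29 0 -14.2 4.8 0; 24 -44 0 -21.3 7.2 0; 32 -58 0 -28.4 9.7 0; 40 -73 -10 -35.5 12.1 -0.1; 48 -88 -25 -42.6 14.5 -0.2; 56 -103 -45 -50 17 -0.3; 65 -117 -65 -56.9 19.4 -0.3; 65 -117 -91 -56.9 19.4 -0.3; 65 -117 -91 -56.9 19.4 -0.3; 65 -117 -91 -56.9 19.4 -0.3",
  "jaw": 1
}}

```text
t: 13.62
tool_pos: [0.5131, -0.3002, 0.1805]
tool_rot: [2.545, 1.841, -0.001]
contact_force: [1.0, 0.5, 0.5]
opening: 0.0849
```

Run:
```python
from ik import *
from h import *
rel([.5133,-.3001,.074],Ru); print(monitor.get_obs()['q'].round(2)); 
s=grab('scene');t=grab('top')
mosaic([(s,152,312,55),(t,479,268,55),(s,285,248,50),(t,340,262,50)],'m6')
```

```text
shift [ 2.000e-01  1.000e-01 -1.065e+02] turn [ 0.1 -0.   0.1] mag 0.1
[-0.65  0.09  1.79 -0.    1.26 -0.34]
```

View pics/m6.png

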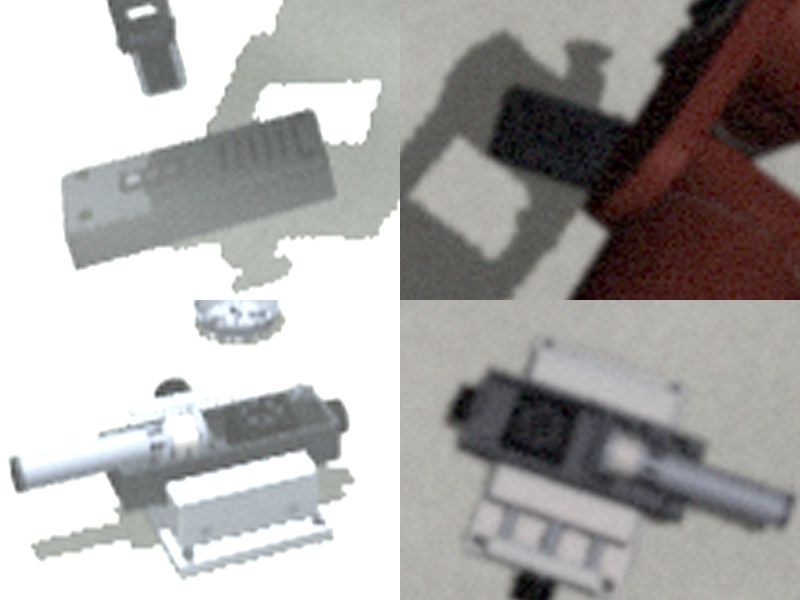

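Request:
{"fn": "arm_command", "kwargs": {
  "rows": "0 0 -25 0 0 0; 0 0 -55 0 0 0; 0 0 -80 0 0 0; 0 0 -95 0 0 0; 0 0 -103 0 0 0; 0 0 -106 0 0 0; 0 0 -106 0 0 0; 0 0 -106 0 0 0"
}}

```text
t: 14.72
tool_pos: [0.5141, -0.3008, 0.0765]
tool_rot: [2.542, 1.839, 0.0]
contact_force: [0.5, 0.1, -0.8]
opening: 0.0854
```

Request:
{"fn": "arm_command", "kwargs": {
  "rows": "0 0 0 0 0 0; 0 0 0 0 0 0; 0 0 0 0 0 0; 0 0 0 0 0 0; 0 0 0 0 0 0; 0 0 0 0 0 0",
  "jaw": 0,
  "squeeze": 45
}}

```text
t: 15.48
tool_pos: [0.5145, -0.3011, 0.0771]
tool_rot: [2.542, 1.838, 0.001]
contact_force: [1.2, -1.1, 4.5]
opening: 0.0493
```

Request:
{"fn": "arm_command", "kwargs": {
  "rows": "0 0 15 0 0 0; 0 0 40 0 0 0; 0 0 75 0 0 0; 0 0 110 0 0 0; 0 0 130 0 0 0; 0 0 130 0 0 0"
}}

```text
t: 16.23
tool_pos: [0.515, -0.3015, 0.2089]
tool_rot: [2.539, 1.836, 0.002]
contact_force: [-0.7, -0.2, -1.7]
opening: 0.0495
```

```bash
cat >> ik.py <<'E'
yl=np.radians(-108.3); nl=np.array([np.cos(yl),np.sin(yl),0]); Rl=frame(-Z,[-nl[1],nl[0],0])
def nose():
    o=monitor.get_obs(); R=Ro.from_rotvec(o['tool_rot']).as_matrix(); return np.degrees(np.arctan2(-R[0,1],R[1,1])) ,o
E
python3 - <<'E'
from ik import *
rel([.5259,.0565,.24],Rl); o=monitor.get_obs(); R=Ro.from_rotvec(o['tool_rot']).as_matrix(); print(R.round(4), np.degrees(np.arctan2(R[1,1],R[0,1]))-90)
E
```

```text
shift [ 10.9 358.   31.1] turn [ 0.3  0.3 -0.1] mag 0.5
[[ 0.3131  0.9497  0.006 ]
 [ 0.9497 -0.3131 -0.0057]
 [-0.0035  0.0075 -1.    ]] -108.2451315864633
```

Request:
{"fn": "arm_command", "kwargs": {
  "rows": "0 15 10 0 0 0; 1 45 25 0 0 0; 2 85 31 0 0 0; 4 125 31 0 0 0; 5 165 31 0 0 0; 6 205 31 0.1 0.1 0; 7 245 31 0.2 0.2 0; 8 280 31 0.3 0.3 -0.1; 9 315 31 0.3 0.3 -0.1; 10 340 31 0.3 0.3 -0.1; 11 358 31 0.3 0.3 -0.1; 11 358 31 0.3 0.3 -0.1"
}}

```text
t: 17.73
tool_pos: [0.5255, 0.0575, 0.2392]
tool_rot: [-2.545, -1.841, 0.001]
contact_force: [0.4, -0.2, -0.7]
opening: 0.0492
```

Request:
{"fn": "arm_command", "kwargs": {
  "rows": "0 0 -15 0 0 0; 0 0 -30 0 0 0; 0 0 -45 0 0 0; 0 0 -55 0 0 0; 0 0 -55 0 0 0; 0 0 -55 0 0 0"
}}

```text
t: 18.48
tool_pos: [0.5258, 0.0575, 0.1846]
tool_rot: [2.545, 1.841, -0.0]
contact_force: [-0.5, -0.8, -1.2]
opening: 0.0493
```

Run:
```python
from ik import *
from h import *
rel([.5259,.0565,.185],Rl); o=monitor.get_obs(); print(o['q'].round(2))
s=grab('scene');t=grab('top')
c=o['tool_pos']-[0,0,.0771]
def P4(im,z,ctr,cc,w):
    q=[]
    for sx,sy in((70,25),(70,-25),(-70,-25),(-70,25)):
        X=np.array([ctr[0],ctr[1],z])+nl*sx/1000+np.array([-nl[1],nl[0],0])*sy/1000; q.append(((proj(im,X)-np.array(cc))*(200/w)+[200,150]).round().astype(int).tolist())
    return q
L=np.array([.5243,.0564])
for im,cc in((s,(285,235)),(t,(335,262))): print('upper rim',P4(im,c[2],c,cc,45),'top',P4(im,c[2]+.024,c,cc,45),'lower',P4(im,.058,L,cc,45))
mosaic([(s,285,235,45),(t,335,262,45)],'m7')
```

```text
shift [ 0.1 -1.   0.4] turn [ 0.   0.  -0.1] mag 0.1
[-0.03 -0.07  1.94 -0.    1.27  0.29]
upper rim [[112, 153], [84, 106], [325, 54], [361, 97]] top [[109, 114], [81, 68], [325, 16], [361, 58]] lower [[115, 231], [88, 182], [323, 128], [358, 172]]
upper rim [[349, 124], [319, 215], [61, 128], [92, 37]] top [[354, 116], [324, 209], [61, 120], [93, 29]] lower [[341, 141], [312, 228], [64, 145], [94, 58]]
```

View pics/m7.png

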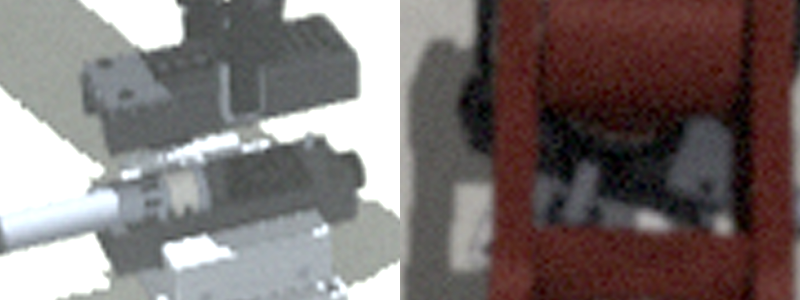

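Run:
```python
from h import *
s=load('scene')
w=38;c=(290,236);sc=10
M=np.array([[sc,0,-(c[0]-40)*sc],[0,sc,-(c[1]-30)*sc]],float)
o=cv2.warpAffine(np.ascontiguousarray(s['frame'][:,:,::-1]),M,(800,600),flags=cv2.INTER_CUBIC)
o=np.clip(255*(o/255.)**.6,0,255).astype(np.uint8)
L=np.array([.5243,.0564]);yl=np.radians(-108.3);n=np.array([np.cos(yl),np.sin(yl)]);h=np.array([-n[1],n[0]])
ob=monitor.get_obs();U=ob['tool_pos'][:2]-.0006*n
for ctr,z,col in((L,.058,(0,255,0)),(U,ob['tool_pos'][2]-.0771,(0,0,255))):
    pts=[M[:,:2]@proj(s,[*(ctr+n*a/1000+h*b/1000),z])+M[:,2] for a,b in((70,25),(70,-25),(-70,-25),(-70,25))]
    for p in pts: cv2.drawMarker(o,tuple(int(v) for v in p),col,0,14,1)
    print(np.round(pts))
cv2.imwrite('pics/m8.png',o)
```

```text
[[160. 472.]
 [ 98. 363.]
 [626. 240.]
 [705. 340.]]
[[156. 296.]
 [ 93. 190.]
 [635.  72.]
 [715. 168.]]
```

View pics/m8.png

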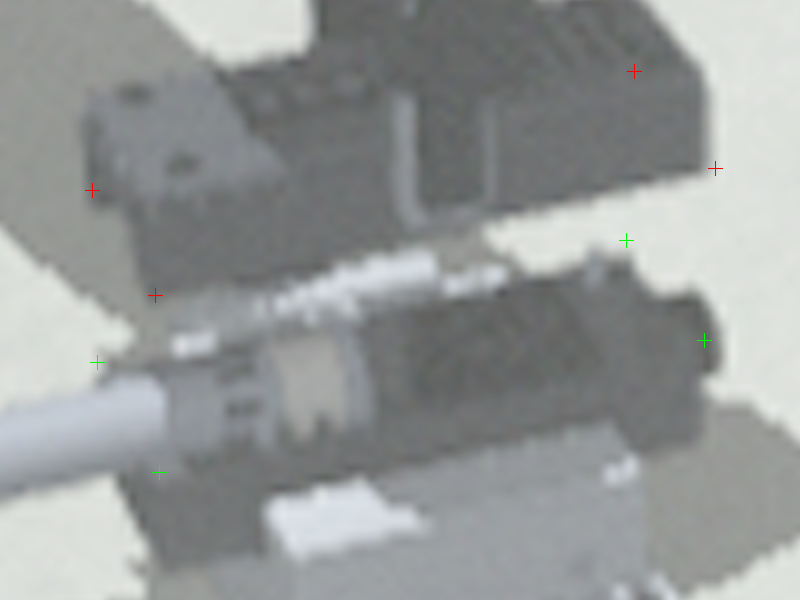

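Run:
```python
from h import *
s=load('scene');L=np.array([.5243,.0564]);yl=np.radians(-108.3);n=np.array([np.cos(yl),np.sin(yl)]);h=np.array([-n[1],n[0]])
Z=lambda p:((p-[250,206])*10).round()
for d in((0,0),(0,2.5),(2,0)):
  for a,b in((-58,-15.5),(40,18.8)): print(d,a,[Z(proj(s,[*(L+n*(a+d[0])/1000+h*(b+d[1])/1000),z])) for z in(.058,.068)])
```

```text
(0, 0) -58 [array([597., 269.]), array([597., 235.])]
(0, 0) 40 [array([272., 429.]), array([270., 395.])]
(0, 2.5) -58 [array([601., 274.]), array([600., 240.])]
(0, 2.5) 40 [array([276., 435.]), array([273., 400.])]
(2, 0) -58 [array([590., 271.]), array([589., 237.])]
(2, 0) 40 [array([264., 431.]), array([262., 397.])]
```

Request:
{"fn": "arm_command", "kwargs": {
  "rows": "0.6 -2.5 -8 0 0 -0.1; 0.6 -2.5 -18 0 0 -0.1; 0.6 -2.5 -28 0 0 -0.1; 0.6 -2.5 -34 0 0 -0.1; 0.6 -2.5 -38 0 0 -0.1; 0.6 -2.5 -40 0 0 -0.1; 0.6 -2.5 -42 0 0 -0.1; 0.6 -2.5 -42 0 0 -0.1; 0.6 -2.5 -42 0 0 -0.1"
}}

```text
t: 19.7
tool_pos: [0.5267, 0.055, 0.1432]
tool_rot: [2.546, 1.839, 0.001]
contact_force: [-0.2, 0.3, -1.3]
opening: 0.0491
```

Request:
{"fn": "arm_command", "kwargs": {
  "rows": "0 0 -1 0 0 0; 0 0 -2 0 0 0; 0 0 -3 0 0 0; 0 0 -4 0 0 0; 0 0 -4 0 0 0"
}}

```text
t: 20.32
tool_pos: [0.5267, 0.055, 0.1391]
tool_rot: [2.546, 1.839, 0.001]
contact_force: [-0.0, 0.4, -1.3]
opening: 0.0495
```

Request:
{"fn": "arm_command", "kwargs": {
  "rows": "0 0 -1 0 0 0; 0 0 -2 0 0 0; 0 0 -3 0 0 0; 0 0 -3 0 0 0; 0 0 -3 0 0 0"
}}

```text
t: 20.95
tool_pos: [0.5267, 0.055, 0.1361]
tool_rot: [2.546, 1.839, 0.001]
contact_force: [0.4, -0.8, -0.3]
opening: 0.0492
```

Request:
{"fn": "arm_command", "kwargs": {
  "rows": "0 0 -0.5 0 0 0; 0 0 -1 0 0 0; 0 0 -1.5 0 0 0; 0 0 -1.5 0 0 0"
}}

```text
t: 21.45
tool_pos: [0.5269, 0.055, 0.1351]
tool_rot: [2.546, 1.839, 0.001]
contact_force: [-1.8, 0.7, 3.4]
opening: 0.0493
```

Request:
{"fn": "arm_command", "kwargs": {
  "rows": "0 0 -0.6 0 0 0; 0 0 -1.2 0 0 0; 0 0 -1.2 0 0 0; 0 0 -1.2 0 0 0; 0 0 -1.2 0 0 0"
}}

```text
t: 22.08
tool_pos: [0.5272, 0.055, 0.1351]
tool_rot: [2.545, 1.838, 0.001]
contact_force: [-5.1, 0.8, 6.8]
opening: 0.0493
```

Request:
{"fn": "arm_command", "kwargs": {
  "rows": "-0.3 0 -1.2 0 0 0; -0.5 0 -1.7 0 0 0; -0.5 0 -1.7 0 0 0; -0.5 0 -1.7 0 0 0; -0.5 0 -1.7 0 0 0"
}}

```text
t: 22.7
tool_pos: [0.5271, 0.055, 0.1351]
tool_rot: [2.545, 1.838, 0.002]
contact_force: [-6.1, 0.3, 10.5]
opening: 0.0492
```

Run:
```python
from h import *
s=grab('scene');o=monitor.get_obs();print(o['contact_force'],o['wrist_torque'],o['tool_pos'])
c=(290,240)
M=np.array([[10,0,-(c[0]-40)*10],[0,10,-(c[1]-30)*10]],float)
i=cv2.warpAffine(np.ascontiguousarray(s['frame'][:,:,::-1]),M,(800,600),flags=cv2.INTER_CUBIC)
cv2.imwrite('pics/m9.png',(255*(i/255.)**.6).astype(np.uint8))
```

```text
[-6.04633343  1.00849727  9.88380369] [-0.07178144  0.73890615 -0.04876838] [0.52712319 0.05502797 0.13509543]
```

View pics/m9.png

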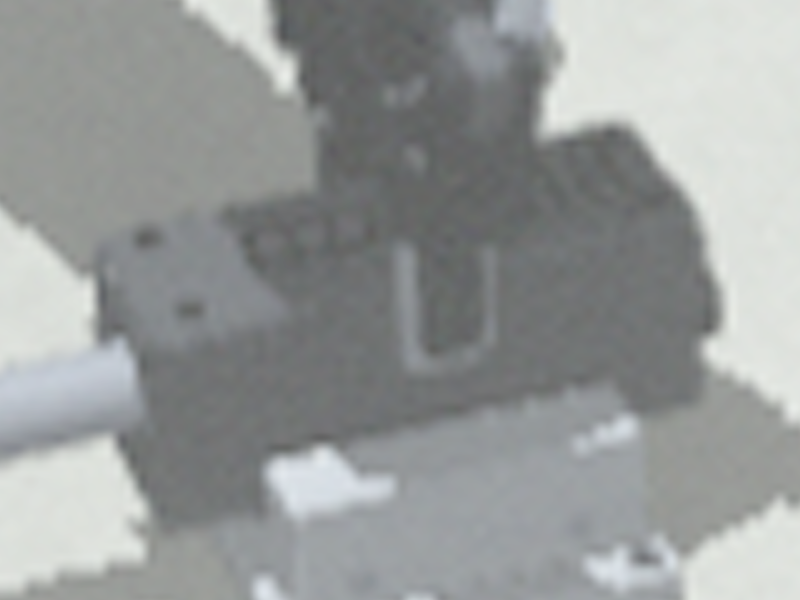

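```bash
python3 -c "
from h import *
o=monitor.get_obs();print(o['t'],o['contact_force'],o['tool_pos'],o['opening']);print(workorder.finish_job())"
```

```text
22.75 [-6.04633343  1.00849727  9.88380369] [0.52712319 0.05502797 0.13509543] 0.049343439618747674
the job is handed in; nothing more can be done
None
```

The handpiece is reassembled and handed in at 22.75 s, with the arm still gripping the upper half and pressing it shut. I gripped the barrel by its tube, laid it in the lower half and let go. I then lowered the upper half nose to nose onto the dowels, and it met no resistance until the rims touched.

**Closure:** The halves met at tool height 0.1351 m, which matches the height worked out from the pick-up. The last picture shows no gap on the side facing the camera, with the tube coming out of the nose notch. The far side I could not see.

**Press force:** It reads 9.9 N vertical. There is also about 6 N sideways along world x, which stayed at 5–6 N after a 0.5 mm correction, so I left it.

**Disagreement between measurements:** The camera and the arm differed by 2–4 mm on the lower half's sideways position. I went with where the barrel settled in its cradle, about 2.5 mm from the camera estimate.

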